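Tap the clamp wedge tight against the steel tube

TASK

Take the hammer from its rubber mat and drive the wooden wedge of the clamp along its rail with two or more separate light taps, lifting the hammer off the wedge between taps, until the wedge stops advancing and holds the steel tube tight in the V-block. The tube is thin, so no tap may press harder than 20 N; touch the wedge and the tube with nothing but the hammer, and the tube not at all. Then lay the hammer flat on its mat again, leave it there, and do not disturb the other things on the bench.

Things in the scene. Friction and masses are not known exactly. Their poses are not given: they have to be found in the camera images.
- clamp: Wedge clamp fixed on the bench: dark steel plate 185 x 165 mm, 12 mm thick. x: from guide rail to V-block; y: along the rail towards the wedge's struck end. Rail at x = -60 to -76 mm, top 36 mm above the bench, ends at y = +46 mm; plate ends at y = +65. The steel V-block on the +x side (62 mm above the bench) is bolted a few mm differently each time. Origin: on the bench under the tube.
- wedge: Hardwood wedge, 160 long, 44 high, 44 mm thick at the butt, 12 at the nose, on the plate between rail and tube. Captive: slides only along its -y (butt to nose), stays where left. Sliding takes about 5 N; after 20 to 60 mm (unknown) it squeezes the tube into the V-block and the push climbs some N per mm. Tight when taps of 12 to 15 N move it no more. Origin: butt's lower corner, rail side.
- wedge_butt (a point): Centre of the flat butt face of the wedge (44 x 44 mm, upright, facing the wedge's +y), 34 mm above the bench; the place to strike, in the direction of the wedge's -y.
- tube: Thin-walled steel tube standing upright on the clamp plate between wedge and V-block, 70 mm outside diameter, 90 mm tall, 0.42 kg, loose. Origin at the centre of its foot, 12 mm above the bench. The wedge shifts it by some mm.
- hammer: Fitter's hammer lying flat, 261 mm long, 0.4 kg. Wooden handle 22 mm wide (y), 28 mm high (z), from x = -130 to +105 mm. Dark steel head across its end at x = +117 mm, 28 mm thick, a round flat face of 27 mm diameter at each end, at y = +45 and -45 mm. Origin on the underside, mid-length; x along the handle to the head, y along the head, z up.
- hammer_grip (a point): Good place to grip the handle (22 mm wide across hammer y), 55 mm along hammer x from the origin, 14 mm above the hammer's underside, on the handle's axis.
- hammer_head (a point): Centre of the hammer head, 117 mm along hammer x from the origin, 14 mm above the underside; the striking faces are 45 mm from it along hammer +y and -y.
- mat: Black rubber mat fixed on the bench, 340 (x) x 200 (y) mm, 4 mm thick, on which the hammer lies. Origin at the centre of its underside.
- magnet: Bystander: red arrow-shaped welding magnet, 74 x 105 mm, 16 mm high, loose. Origin at the middle of its underside.
- caliper: Bystander: steel vernier caliper lying flat, 230 mm long, jaws 60 mm, 10 mm high, loose. Origin at the middle of the beam's underside.
- offcut: Bystander: short piece of tube, 90 mm diameter, 40 mm high, standing loose. Origin at the centre of its foot.

How it is judged (in metres and radians):
On the way, in this order (a step that is already met when the one before it is completed fails the run):
1. the hammer is picked up off the mat (height (world z) of hammer above 0.018 m and contact force between the fingers and hammer above 2 N), for 0.2 s.
2. the hammer taps the wedge (contact force between hammer and wedge above 2 N).
3. the hammer comes off the wedge (contact force between hammer and wedge below 0.1 N), for 0.1 s.
4. the hammer taps the wedge again (contact force between hammer and wedge above 2 N).
5. the wedge squeezes the tube with more than 7 N, with the hammer off it (contact force between wedge and tube above 7 N and contact force between hammer and wedge below 0.1 N), for 0.3 s.
At the end, for the whole second after the job is handed in: The wedge, with nothing pushing it, squeezes the tube with more than 7 N; the tube is upright (within 0.08 rad) and at rest; the hammer lies flat (within 0.1 rad) and at rest on the mat, its middle within 130 mm along and 90 mm across of the mat's middle (all of step 5 and angle between tube's own z axis and vertical below 0.08 rad and x of hammer in the frame of mat between -0.13 and 0.13 m and y of hammer in the frame of mat between -0.09 and 0.09 m and height (world z) of hammer below 0.012 m and angle between hammer's own z axis and vertical below 0.1 rad and linear speed of hammer below 0.02 m/s and linear speed of tube below 0.01 m/s); the robot touches nothing.
It fails at once if a tap presses the wedge with more than 25 N (contact force between hammer and wedge above 25 N).
It fails at once if the wedge is touched by the robot instead of the hammer (contact force between any of the fingers, the arm and wedge above 0.5 N).
It fails at once if the tube is touched by the robot or the hammer (contact force between any of the fingers, the arm, hammer and tube above 0.5 N).
It fails at once if a bystander is moved by more than 20 mm (distance of any of magnet, caliper, offcut from where it was at the start of the episode above 0.02 m).
It also fails if it takes over 54 s, if anything falls off the work surface, if the arm or the gripper's body presses on something with over 40 N, if the wrist force passes 120 N, or if a joint passes its speed limit or range.

ROBOT

A 7-joint arm with a two-finger parallel gripper is mounted at the origin on the work surface. World frame = base frame: x ahead of the robot, y to its left, z up, the work surface at z = 0. Lengths are in mm, angles in rad, forces in N, time in s.
With the tool pointing down it reaches from about 350 to 900 mm from the base axis. Payload 19.9 kg.
Tool frame: the origin (TCP) lies on the centre line of the jaws, within the pads' length; the fingertips stand 19 mm ahead of it and the grasp point (between the pads) is the TCP (bot.finger_overhang is the distance from the TCP to the fingertips, in mm); x points along the fingers, z is the direction in which the jaws open and shut, and the axes are right-handed (so a half turn about x gives the same grasp; the last joint's range is limited). The gripper opens to 85 mm and grips with 20 to 120 N. Pads are 22 mm wide; open, the fingers measure 114 mm over their backs; the gripper's body (76 mm by 85 mm) begins 54 mm behind the grasp point. The pads swing forward as they close: fully open they stand 13 mm farther back than shut.
Start: joints at [1.194, 0.417, -0.01, 1.614, 0.005, 1.111, -0.053], TCP at [205.948, -590.075, 250.26] pointing down, gripper open.
Joint ranges: [-2.81, 2.81], [-0.39, 2.02], [-1.27, 1.25], [0.06, 2.57], [-1.19, 4.33], [0.19, 2], [-2.82, 2.82]. Speed limits (rad/s): [1.89, 1.89, 2.39, 2.39, 3.01, 3.01, 3.01].

INTERFACE

Orientations are given as [roll, pitch, yaw] about the fixed x, y, z axes, in that order (R = Rz(yaw) Ry(pitch) Rx(roll)).
In Python, from bench import bot gives the robot as it stands. The module is installed in compiled form; this text tells all that it offers.
- The arm moves only by the tool move_arm, never from a script. Its argument "steps" is a list of rows, each a list of 6 numbers: the shift along the tool's x, y, z in mm, then the turn, a rotation vector about the tool's x, y, z in degrees. A call has 1 to 20 rows; each row shifts and turns the commanded pose from where the row before left it, along the tool's axes as they then stand; what a row does not reach is not made up. A row lasts 1/12 s, in which the tool goes at most 41.7 mm and 7.16 degrees, less where a joint would pass 70% of its speed; a pose out of reach is approached as far as the arm can. A call is refused whole if a number of a shift passes 41.7 or a number of a turn 7.16, either way. A call with a gripper value outside its range is refused whole. "gripper" is the gripper's target within -1 to 1 (fully open at 1, half-way at 0, shut at -1), set as the call begins (left out, the last holds). The fingers move at their own pace and stop on an object; the grip force is fixed at half the most. Time passes only in rows, so rows that do not move let the fingers close. It gives the time, the measured TCP pose, the force and the opening at its end, in the units of the state.
- bot.get_state(): the state, without advancing time (a new reading comes with each control period).
- bot.read_camera(name): name is "scene" or "side" or "wrist"; returns the picture (384x512x3 uint8, red, green, blue); there is no depth.
- bot.camera_params(name): a dict with "fx", "fy", "cx", "cy" (pixels), "k1" (the pictures are not rectified: a ray, as slopes to the right and down, at radius r is drawn at 1 + k1 r^2 times it, then the intrinsics apply), "R" (3x3) and "t" (3): a world point X has camera coordinates R X + t; the wrist camera has in their place "tool_from_camera" (4x4, takes a point from camera to tool coordinates, whose origin is the TCP and whose axes are the tool frame's). Camera axes: x right, y down, z forward; pixel columns grow to the right and rows downward; lengths in mm; the calibration is good to about 2 mm. A picture is of the moment at which its call begins: read the wrist's pose just before it. camera_params takes no time and is no camera call.
- bot.close_job(): hands the job in, once; it reports no verdict.
The state is a dict: "time": time; "joint_positions": joint angles; "qvel": joint speeds; "joint_efforts": joint torques, N m; "ee_pos": TCP position; "ee_rot": TCP orientation; "wrist_force": force on the tool from outside, world axes, zero at the start; "moment": the same for the moment, N m; "opening": opening from 0.0 (shut) to 1.0 (fully open).
Only numpy, scipy, OpenCV 4.12 (cv2) and the standard library are available. Lean on these libraries where they do the work, as an engineer would, in place of code of your own. Each camera call takes 0.05 s, during which the arm holds its last target. There are 200 camera calls.

## Working session

There is one attempt and no reset: what is moved stays moved. The work goes in short steps, Python scripts to look and compute and a tool call to move; the robot and the scene stay as the last step left them, time stands still between calls to the robot, and variables do not carry over. Pictures are saved under pics/ and viewed, about 8 in all and at most 12, crops included, and the job is handed in when it is done.

Besides the shell and the picture viewer there is one more tool, called after "Emit:" as a command line: name --pt "numbers of a row" for each row, then --argument value for the rest. move_arm: Moves the arm, as the interface text tells. Its arguments: {"type":"object","properties":{"steps":{"type":"array"},"gripper":{"type":"number"}},"required":["steps"]}

```bash
mkdir -p pics
python3 - <<'E'
from bench import bot
import cv2,json
s=bot.get_state();print(s['time'],s['ee_pos'],s['ee_rot'],s['wrist_force'],s['opening'])
for n in("scene","side","wrist"):
    p=bot.camera_params(n);print(n,p)
    cv2.imwrite(f"pics/a_{n}.png",bot.read_camera(n)[:,:,::-1])
E
```

```text
0.0 [ 205.83782145 -589.77057151  249.65525263] [-3.07445444  1.56953509  1.97372791] [-0.25387835 -0.85274861 -0.76330085] 1.0022281485909244
scene {'fx': 441.6117689325607, 'fy': 441.6117689325607, 'cx': 254.16575117711807, 'cy': 196.72718853665504, 'k1': 0.037881371446046176, 'R': array([[-0.35939778,  0.93317412,  0.00439342],
       [ 0.74545615,  0.28992683, -0.60019794],
       [-0.56136295, -0.2124347 , -0.79983944]]), 't': array([ 265.39545654, -365.72097684, 1643.14265077])}
side {'fx': 424.14621180878066, 'fy': 424.14621180878066, 'cx': 256.9686885278179, 'cy': 194.7408630478599, 'k1': -0.07654818902973978, 'R': array([[-0.83035884, -0.55697123, -0.01694849],
       [-0.28274408,  0.44734749, -0.84849043],
       [ 0.48016663, -0.69975944, -0.52893926]]), 't': array([462.76812088, 218.97503993, 733.26814992])}
wrist {'fx': 269.165766840204, 'fy': 269.165766840204, 'cx': 254.75024441375066, 'cy': 185.77689651502615, 'k1': -0.03433704839115528, 'tool_from_camera': array([[ 1.06622077e-03, -2.60608712e-01,  9.65443920e-01,
        -1.23344363e+02],
       [ 3.84472499e-04, -9.65444290e-01, -2.60609237e-01,
         6.57102687e+01],
       [ 9.99999358e-01,  6.49053618e-04, -9.29179876e-04,
         1.30838003e-01],
       [ 0.00000000e+00,  0.00000000e+00,  0.00000000e+00,
         1.00000000e+00]])}
```

View pics/a_scene.png

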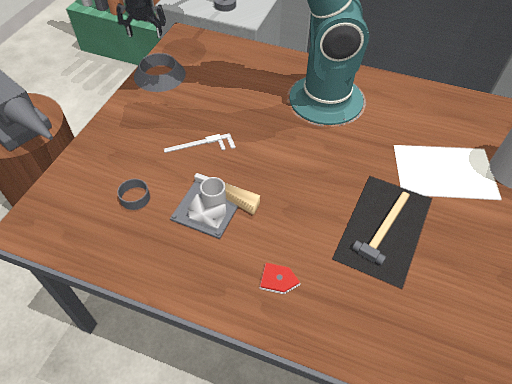

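View pics/a_side.png

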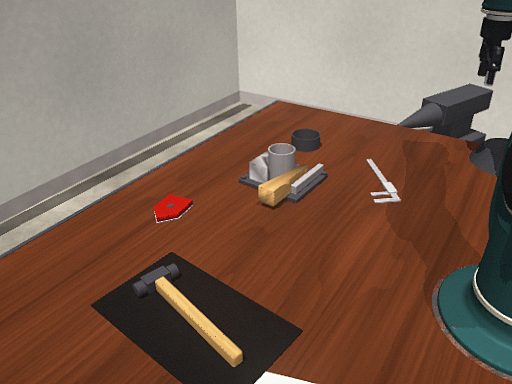

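The scene view has the hammer head at about (370,252), handle end (405,196), clamp near (210,205) and wedge butt near (255,203). The side view shows the hammer head at (157,280) and the wedge butt at (268,193). I'll enlarge these for measuring.

```bash
cat > h.py <<'E'
import numpy as np, cv2
from bench import bot
from scipy.spatial.transform import Rotation as Ro
def P(n,X,pose=None):
    p=bot.camera_params(n);X=np.atleast_2d(X).astype(float)
    c=cam(n,X,pose)
    s=c[:,:2]/c[:,2:];r2=(s**2).sum(1,keepdims=True);s=s*(1+p['k1']*r2)
    return s*p['fx']+[p['cx'],p['cy']]
def Rt(n,pose=None):
    p=bot.camera_params(n)
    if n!='wrist': return p['R'],p['t']
    T=np.eye(4);T[:3,:3]=Ro.from_euler('xyz',pose[1]).as_matrix();T[:3,3]=pose[0]
    M=np.linalg.inv(T@p['tool_from_camera']);return M[:3,:3],M[:3,3]
def cam(n,X,pose=None):
    R,t=Rt(n,pose);return X@R.T+t
def B(n,uv,z,pose=None):
    p=bot.camera_params(n);R,t=Rt(n,pose)
    d=(np.array(uv,float)-[p['cx'],p['cy']])/p['fx'];s=d.copy()
    for _ in range(20): s=d/(1+p['k1']*(s@s))
    r=R.T@np.r_[s,1];o=-R.T@t
    return o+r*(z-o[2])/r[2]
def crop(img,x,y,w,h,k): return cv2.resize(img[y:y+h,x:x+w],None,fx=k,fy=k,interpolation=cv2.INTER_CUBIC)
E
python3 - <<'E'
from h import *
a=cv2.imread('pics/a_scene.png');b=cv2.imread('pics/a_side.png')
c=np.vstack([np.hstack([crop(a,165,165,100,75,4),crop(a,335,180,100,75,4)]),np.hstack([crop(b,235,135,100,75,4),crop(b,125,260,125,94,3.2)[:300]])])
cv2.imwrite('pics/b.png',c)
for n,q in [('hend',(405,196)),('head',(370,252)),('magn',(280,278)),('off',(133,200)),('clamp',(205,208)),('butt',(257,203))]: print(n,B('scene',q,18).round())
for n,q in [('hend',(235,358)),('head',(157,280)),('butt',(266,195))]: print(n,B('side',q,25).round())
E
```

```text
hend [367. 348.  18.]
head [598. 291.  18.]
magn [764.  84.  18.]
off [ 679. -414.   18.]
clamp [ 628. -200.   18.]
butt [554. -62.  18.]
hend [362. 351.  25.]
head [589. 292.  25.]
butt [580. -74.  25.]
```

View pics/b.png

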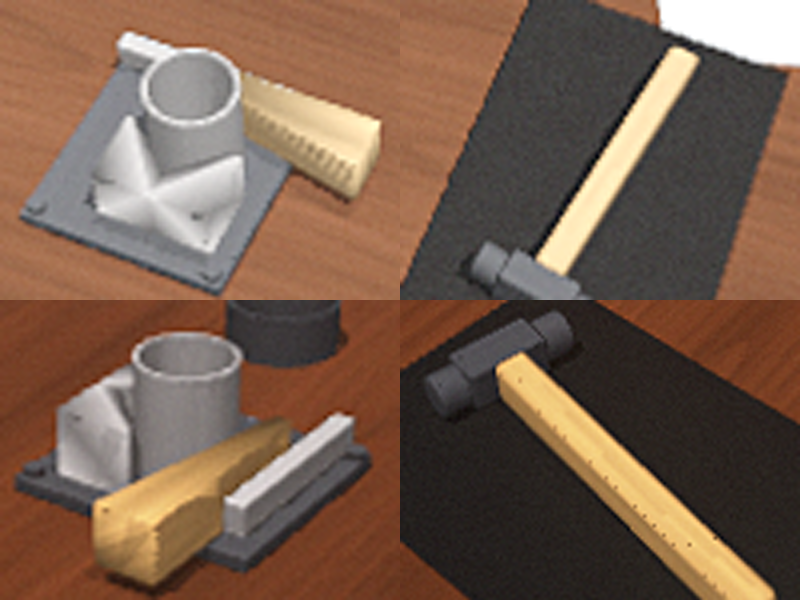

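```bash
cat > fit.py <<'E'
from h import *
from scipy.optimize import least_squares
def W(q,p):
    p=np.atleast_2d(p).astype(float);c,s=np.cos(q[2]),np.sin(q[2])
    return np.c_[q[0]+c*p[:,0]-s*p[:,1],q[1]+s*p[:,0]+c*p[:,1],p[:,2]]
s4=lambda x,y:(165+x/4,165+y/4)
d4=lambda x,y:(235+x/4,135+(y-300)/4)
if __name__=='__main__':
    # clamp params: x,y,yaw,xmax,butt
    def res(q):
        X=q[3]
        o=[('scene',(X,-100,12),s4(20,211)),('scene',(X,65,12),s4(218,283)),('scene',(X-185,-100,12),s4(118,65)),
        ('side',(X-185,65,12),d4(245,560)),('side',(X,65,12),d4(18,479)),('side',(X-185,-100,12),d4(370,456)),
        ('side',(-60,46,36),d4(225,497)),('side',(-76,46,36),d4(247,508)),('scene',(-60,q[4],56),s4(380,122)),('side',(-16,q[4],56),d4(93,507))]
        return np.concatenate([(P(n,W(q,a))-b)[0] for n,a,b in o])
    r=least_squares(res,[620,-170,0,90,120],loss='soft_l1');q=r.x;print('clamp',q.round(3));print(res(q).reshape(-1,2).round(1))
    def rh(g):
        o=[('scene',(-130,0,32),(405.75,193.75)),('scene',(117,-45,18),(356.5,247.5)),('side',(117,45,18),(139,288)),('side',(117,-45,18),(174.4,271.9)),('side',(-130,0,18),(236,360)),('scene',(117,45,18),(383,260))]
        return np.concatenate([(P(n,W(g,a))-b)[0] for n,a,b in o])
    r=least_squares(rh,[480,320,-.25],loss='soft_l1');g=r.x;print('hammer',g.round(3));print(rh(g).reshape(-1,2).round(1))
    np.savez('fit.npz',q=q,g=g)
    ims={n:cv2.resize(cv2.imread(f'pics/a_{n}.png'),None,fx=4,fy=4,interpolation=cv2.INTER_CUBIC) for n in('scene','side')}
    def box(f,x0,x1,y0,y1,z0,z1,col):
        c=[(x,y,z) for x in(x0,x1) for y in(y0,y1) for z in(z0,z1)]
        for i in range(8):
            for j in(1,2,4):
                if not i&j:
                    for n in ims:
                        a,b=P(n,W(f,[c[i],c[i|j]]));cv2.line(ims[n],tuple((a*4+1.5).astype(int).tolist()),tuple((b*4+1.5).astype(int).tolist()),col,1,cv2.LINE_AA)
    box(q,q[3]-185,q[3],-100,65,0,12,(0,255,255));box(q,-76,-60,-100,46,12,36,(255,255,0));box(q,-60,-16,q[4]-.1,q[4],12,56,(0,0,255))
    box(g,-130,105,-11,11,4,32,(0,255,0));box(g,103,131,-45,45,4,32,(255,0,255))
    t=np.linspace(0,6.28,40)
    for n in ims:
        cv2.polylines(ims[n],[(P(n,W(q,np.c_[35*np.cos(t),35*np.sin(t),102+0*t]))*4+1.5).astype(int)],True,(0,255,0),1)
    f=lambda n,x,y,w,h:ims[n][4*y:4*(y+h),4*x:4*(x+w)]
    cv2.imwrite('pics/c.png',np.vstack([np.hstack([f('scene',165,165,100,75),f('scene',335,190,100,75)]),np.hstack([f('side',235,135,100,75),f('side',125,260,100,75)])]))
E
python3 fit.py
```

```text
clamp [ 6.02406e+02 -1.82608e+02 -2.80000e-02  9.51260e+01  1.26579e+02]
[[-0.7  0.1]
 [ 0.4  0.6]
 [ 3.4 -7.8]
 [ 0.8 -0.5]
 [-1.4 -0.8]
 [ 0.2 -1.2]
 [-0.3  0.3]
 [-0.3 -0.6]
 [ 0.5 -1.5]
 [-0.  -0.4]]
hammer [ 4.88050e+02  3.16175e+02 -2.54000e-01]
[[ 1.  -1.6]
 [-2.7 -3.2]
 [-4.8  1.8]
 [ 0.5 -3.7]
 [ 0.  -0.2]
 [ 0.2  0.9]]
```

View pics/c.png

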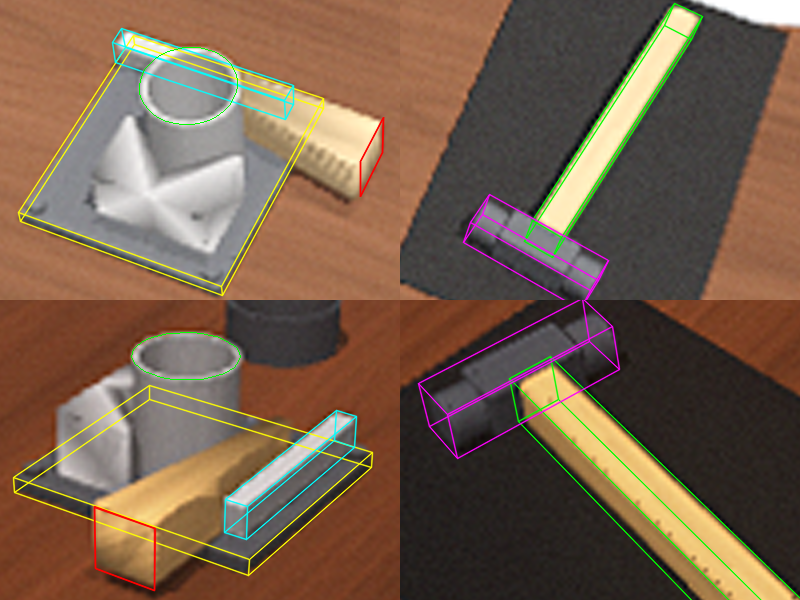

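The overlay agrees with the clamp to about 1 px: the butt is at the red square, at world (568,-55,34), and clamp yaw is -0.028. The hammer is only good to about 3 mm, so I'll refine it from the wrist camera. Next I work out the move to above the grip.

```bash
cat >> h.py <<'E'
def pose():
    s=bot.get_state();return s['ee_pos'],s['ee_rot'],s
def goto(p,yaw_hy,flip=1):
    """tool x down, tool z along flip*unit(hammer y) for hammer yaw"""
    e,r,s=pose();R=Ro.from_euler('xyz',r).as_matrix()
    x=np.array([0,0,-1.]);z=flip*np.array([-np.sin(yaw_hy),np.cos(yaw_hy),0]);D=np.c_[x,np.cross(z,x),z]
    dt=R.T@(np.array(p)-e);rv=np.degrees(Ro.from_matrix(R.T@D).as_rotvec())
    print('t',round(s['time'],2),'pos',e.round(1),'shift in tool',dt.round(1),'len',np.linalg.norm(dt).round(),'rotvec',rv.round(2),'shift after turn',(D.T@(np.array(p)-e)).round(1),'F',s['wrist_force'].round(2),'op',round(s['opening'],3))
    return R
E
python3 - <<'E'
from fit import *
f=np.load('fit.npz');g=f['g'];q=f['q']
G=W(g,[55,0,18])[0];print('grip',G,'butt',W(q,[-38,q[4],34]))
for fl in(1,-1): print(goto(G+[0,0,222],g[2],fl).round(3) if fl==1 else goto(G+[0,0,222],g[2],fl))
print(bot.get_state()['joint_positions'])
E
```

```text
grip [541.28033972 302.33403387  18.        ] butt [[567.90404053 -55.03101018  34.        ]]
t 0.15 pos [ 205.9 -589.9  249.8] shift in tool [  10.5  610.7 -731.8] len 953.0 rotvec [-1.4618e+02 -3.0000e-02 -7.0000e-02] shift after turn [   9.8 -100.1  947.9] F [ 0.74  0.55 -0.21] op 0.999
[[-0.     0.944  0.33 ]
 [ 0.001  0.33  -0.944]
 [-1.    -0.    -0.001]]
t 0.15 pos [ 205.9 -589.9  249.8] shift in tool [  10.5  610.7 -731.8] len 953.0 rotvec [ 3.382e+01 -5.000e-02  2.000e-02] shift after turn [   9.8  100.1 -947.9] F [ 0.74  0.55 -0.21] op 0.999
[[-3.81489694e-04  9.44134195e-01  3.29561036e-01]
 [ 8.89231807e-04  3.29561250e-01 -9.44133778e-01]
 [-9.99999532e-01 -6.71211501e-05 -9.65278376e-04]]
[ 1.19346671  0.41786107 -0.01033208  1.61401159  0.00469931  1.11071164
 -0.05302467]
```

Emit:
move_arm --pt "0.4 24.4 -29.3 0 0 0" --pt "0.4 24.4 -29.3 0 0 0" --pt "0.4 24.4 -29.3 0 0 0" --pt "0.4 24.4 -29.3 0 0 0" --pt "0.4 24.4 -29.3 0 0 0" --pt "0.4 24.4 -29.3 0 0 0" --pt "0.4 24.4 -29.3 0 0 0" --pt "0.4 24.4 -29.3 0 0 0" --pt "0.4 24.4 -29.3 0 0 0" --pt "0.4 24.4 -29.3 0 0 0" --pt "0.4 24.4 -29.3 0 0 0" --pt "0.4 24.4 -29.3 0 0 0" --pt "0.4 24.4 -29.3 0 0 0" --pt "0.4 24.4 -29.3 0 0 0" --pt "0.4 24.4 -29.3 0 0 0" --pt "0.4 24.4 -29.3 0 0 0" --pt "0.4 24.4 -29.3 0 0 0" --pt "0.4 24.4 -29.3 0 0 0" --pt "0.4 24.4 -29.3 0 0 0" --pt "0.4 24.4 -29.3 0 0 0" --gripper 1

```text
time: 1.82
ee_pos: [473.8, 125.8, 242.3]
ee_rot: [1.138, 1.571, -0.097]
wrist_force: [1.2, -1.3, 0.7]
opening: 1.0
```

Emit:
move_arm --pt "0.4 24.4 -29.3 0 0 0" --pt "0.4 24.4 -29.3 0 0 0" --pt "0.4 24.4 -29.3 0 0 0" --pt "0.4 24.4 -29.3 0 0 0" --pt "0.4 24.4 -29.3 0 0 0" --pt "0 0 0 -7.1 0 0" --pt "0 0 0 -7.1 0 0" --pt "0 0 0 -7.1 0 0" --pt "0 0 0 -7.1 0 0" --pt "0 0 0 -7.1 0 0" --pt "0 0 0 -7.1 0 0" --pt "0 0 0 -7.1 0 0" --pt "0 0 0 -7.1 0 0" --pt "0 0 0 -7.1 0 0" --pt "0 0 0 -7.1 0 0" --pt "0 0 0 -7.1 0 0" --pt "0 0 0 -7.1 0 0" --pt "0 0 0 -7.1 0 0" --pt "0 0 0 -7.1 0 0" --pt "0 0 0 -7.1 0 0"

```text
time: 3.48
ee_pos: [540.5, 302.3, 240.1]
ee_rot: [3.024, 1.57, -2.629]
wrist_force: [0.7, 0.3, 0.5]
opening: 1.001
```

Emit:
move_arm --pt "0 0 0 -7.1 0 0" --pt "0 0 0 -7.1 0 0" --pt "0 0 0 -7.1 0 0" --pt "0 0 0 -7.1 0 0" --pt "0 0 0 -7.1 0 0" --pt "0 0 0 -4.1 0 0" --pt "0 0 0 0 0 0" --pt "0 0 0 0 0 0"

```text
time: 4.15
ee_pos: [540.5, 302.4, 240.0]
ee_rot: [1.705, 1.57, 3.017]
wrist_force: [0.2, 0.3, -0.1]
opening: 0.998
```

Run:
```python
from fit import *
f=np.load('fit.npz');g=f['g']
goto(W(g,[55,0,60])[0],g[2])
e,r,s=pose();np.savez('p1.npz',e=e,r=r);im=bot.read_camera('wrist')[:,:,::-1].copy()
cv2.imwrite('pics/w1.png',im)
big=cv2.resize(im,None,fx=1.5,fy=1.5)
for p in [(-130,0,18),(117,-45,18),(117,45,18),(55,0,32)]:
    u=P('wrist',W(g,p),(e,r))[0];print(p,u.round(1));cv2.circle(big,tuple((u*1.5).astype(int).tolist()),3,(0,255,0),1)
cv2.imwrite('pics/d.png',big)
```

```text
t 4.15 pos [540.5 302.4 240. ] shift in tool [180.   -0.9   0.2] len 180.0 rotvec [-0.25 -0.   -0.03] shift after turn [180.   -0.8   0.2] F [ 0.24  0.27 -0.14] op 0.998
(-130, 0, 18) [254.2   7.4]
(117, -45, 18) [222.  211.3]
(117, 45, 18) [288.  211.1]
(55, 0, 32) [254.8 168.5]
```

View pics/d.png

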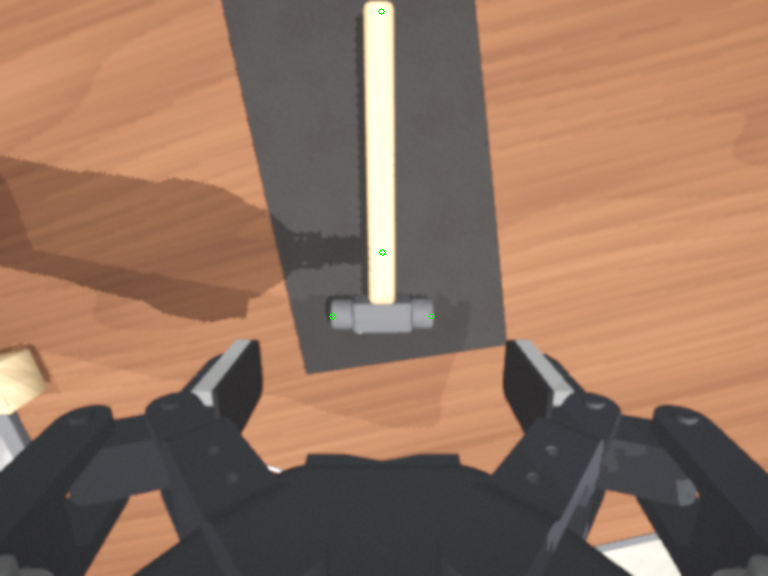

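The wrist view confirms the hammer: the head ends at about (331,315) and (434,315) and the handle axis at about u=381 all lie within 2 px of the predicted dots. I'll descend and grip.

Emit:
move_arm --pt "36 -0.8 0.2 -0.2 0 0" --pt "36 0 0 0 0 0" --pt "36 0 0 0 0 0" --pt "36 0 0 0 0 0" --pt "36 0 0 0 0 0" --pt "20 0 0 0 0 0" --pt "10 0 0 0 0 0" --pt "4 0 0 0 0 0" --pt "0 0 0 0 0 0" --pt "0 0 0 0 0 0" --pt "0 0 0 0 0 0"

```text
time: 5.12
ee_pos: [542.0, 302.9, 27.8]
ee_rot: [-0.833, 1.569, 0.485]
wrist_force: [0.5, -0.6, 0.5]
opening: 1.003
```

Emit:
move_arm --pt "0 0 0 0 0 0" --pt "0 0 0 0 0 0" --pt "0 0 0 0 0 0" --pt "0 0 0 0 0 0" --pt "0 0 0 0 0 0" --pt "0 0 0 0 0 0" --pt "0 0 0 0 0 0" --pt "0 0 0 0 0 0" --pt "0 0 0 0 0 0" --pt "0 0 0 0 0 0" --gripper -1

```text
time: 5.95
ee_pos: [541.4, 302.7, 26.6]
ee_rot: [-0.664, 1.57, 0.655]
wrist_force: [-0.6, -1.1, 6.3]
opening: 0.249
```

Emit:
move_arm --pt "-5 0 0 0 0 0" --pt "-15 0 0 0 0 0" --pt "-25 0 0 0 0 0" --pt "-30 0 0 0 0 0" --pt "-30 0 0 0 0 0" --pt "-30 0 0 0 0 0" --pt "-15 0 0 0 0 0" --pt "0 0 0 0 0 0" --pt "0 0 0 0 0 0"

```text
time: 6.7
ee_pos: [541.4, 302.2, 176.2]
ee_rot: [-1.839, 1.57, -0.521]
wrist_force: [1.1, -0.4, -5.4]
opening: 0.247
```

Run:
```python
from fit import *
f=np.load('fit.npz');g=f['g'];q=f['q']
c,s=np.cos(g[2]),np.sin(g[2]);d=np.array([541.4,302.7])-g[:2];hx,hy=c*d[0]+s*d[1],-s*d[0]+c*d[1];print('TCP in hammer',hx,hy)
# hammer held: head center offset from TCP in hammer frame = (117-hx,-hy)
T=W(q,[-38-(117-hx),q[4]+45+30+hy,150])[0];np.save('T.npy',T);print(T)
goto(T,q[2])
e,r,_=pose();np.savez('p2.npz',e=e,r=r);cv2.imwrite('pics/w2.png',bot.read_camera('wrist')[:,:,::-1])
cv2.imwrite('pics/s2.png',crop(bot.read_camera('side')[:,:,::-1],70,120,200,150,4))
```

```text
TCP in hammer 55.02371267663142 0.3843013127864694
[508.02561979  22.03018501 150.        ]
t 6.7 pos [541.4 302.2 176.2] shift in tool [  26.2  -37.7 -279.6] len 283.0 rotvec [-1.29e+01 -1.00e-02  3.00e-02] shift after turn [  26.2   25.6 -281. ] F [ 1.08 -0.43 -5.43] op 0.247
```

View pics/s2.png

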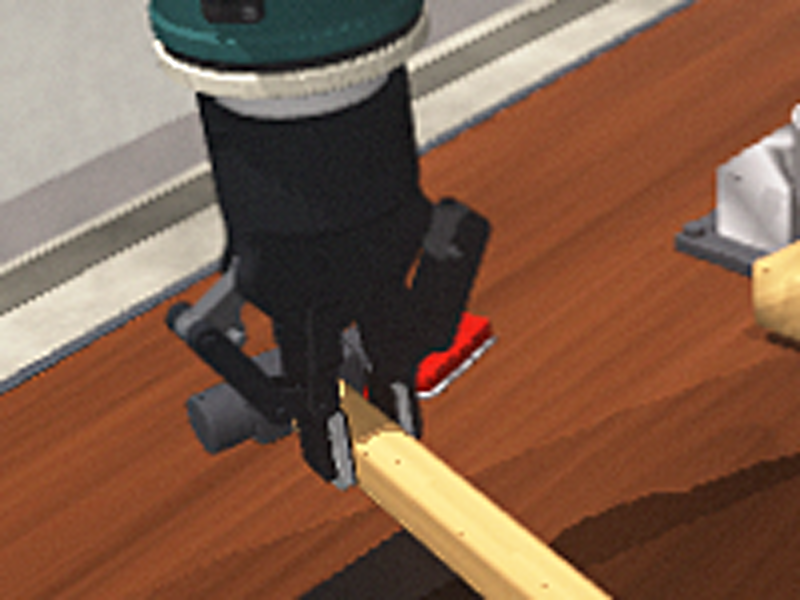

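Emit:
move_arm --pt "1 -1.5 -11 0 0 0" --pt "2 -3 -22 0 0 0" --pt "3 -4 -30 0 0 0" --pt "3 -4 -30 0 0 0" --pt "3 -4 -30 0 0 0" --pt "3 -4 -30 0 0 0" --pt "3 -4 -30 0 0 0" --pt "3 -4 -30 0 0 0" --pt "2 -4 -28 0 0 0" --pt "2 -3 -22 0 0 0" --pt "1.2 -2 -16.6 0 0 0" --pt "0 0 0 -3.2 0 0" --pt "0 0 0 -3.3 0 0" --pt "0 0 0 -3.2 0 0" --pt "0 0 0 -3.2 0 0" --pt "0 0 0 0 0 0" --pt "0 0 0 0 0 0"

```text
time: 8.22
ee_pos: [507.2, 22.1, 149.3]
ee_rot: [1.318, 1.569, 2.86]
wrist_force: [0.3, -0.6, -3.4]
opening: 0.246
```

Run:
```python
from fit import *
f=np.load('fit.npz');q=f['q'];T=np.load('T.npy')
T[2]=42.6;goto(T,q[2])
e,r,s=pose();th=Ro.from_euler('xyz',r).as_matrix()[:,2];yw=np.arctan2(-th[0],th[1]);print('yaw',yw)
im={n:bot.read_camera(n)[:,:,::-1].copy() for n in('scene','side')}
im={n:cv2.resize(v,None,fx=4,fy=4,interpolation=cv2.INTER_CUBIC) for n,v in im.items()}
hf=np.array([e[0]-55*np.cos(yw)+.4*np.sin(yw)*-1*-1,e[1]-55*np.sin(yw)-.4*np.cos(yw),yw]);zc=e[2]-26.6+18
out=[]
for n in im:
    for p in [(117,-45,zc),(117,45,zc),(131,-45,zc+14),(131,45,zc+14),(103,-45,zc+14),(103,45,zc+14),(-130,11,zc+14),(-130,-11,zc+14),(103,11,zc+14),(103,-11,zc+14)]:
        u=P(n,W(hf,p))[0];cv2.circle(im[n],tuple((u*4+1.5).astype(int).tolist()),4,(0,255,0),2)
    u=P(n,W(hf,(60,0,zc)))[0]*4;x,y=(u-[200,300]).astype(int);out.append(im[n][y:y+600,x-0:x+400])
    
cv2.imwrite('pics/e.png',np.hstack(out))
```

```text
t 8.22 pos [507.2  22.1 149.3] shift in tool [ 1.067e+02 -9.000e-01 -1.000e-01] len 107.0 rotvec [-0.09  0.02 -0.08] shift after turn [106.7  -0.8  -0. ] F [ 0.34 -0.62 -3.41] op 0.246
yaw -0.02912525251280745
```

View pics/e.png

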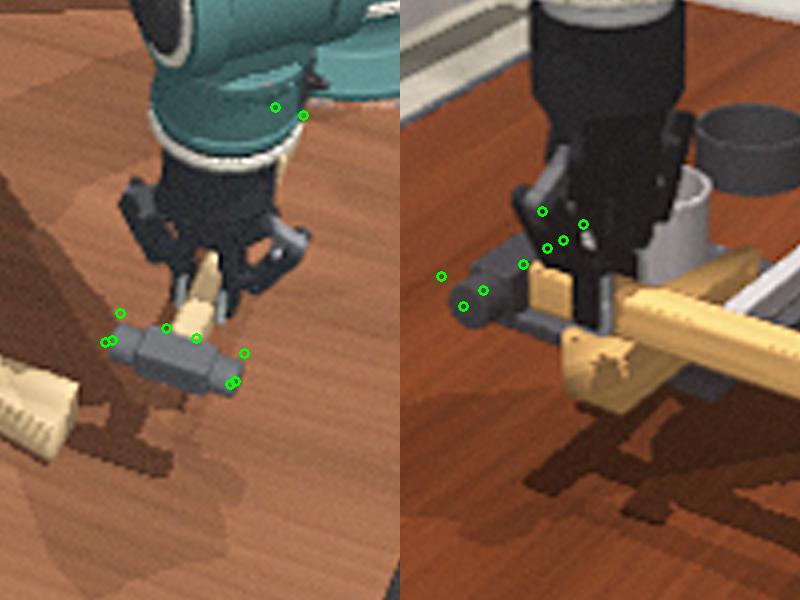

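The hammer is held level: the face centre sits at about (472,303) in the side panel against the predicted (463,306), roughly 2 mm. I'll descend and approach the butt.

Emit:
move_arm --pt "10 -0.8 0 -0.1 0 -0.1" --pt "20 0 0 0 0 0" --pt "25 0 0 0 0 0" --pt "25 0 0 0 0 0" --pt "18 0 0 0 0 0" --pt "8.7 0 0 0 0 0" --pt "0 0 0 0 0 0" --pt "0 0 -5 0 0 0" --pt "0 0 -8 0 0 0" --pt "0 0 -5 0 0 0" --pt "0 0 0 0 0 0" --pt "0 0 0 0 0 0"

```text
time: 9.32
ee_pos: [508.6, 3.6, 43.9]
ee_rot: [-1.666, 1.568, -0.123]
wrist_force: [0.9, 0.6, -3.7]
opening: 0.245
```

Run:
```python
from fit import *
q=np.load('fit.npz')['q'];T=np.load('T.npy');T[2]=42.6
goto(T-[30*.028,30,0],q[2])
a=crop(bot.read_camera('scene')[:,:,::-1],195,160,100,75,4);b=crop(bot.read_camera('side')[:,:,::-1],190,140,100,75,4)
cv2.imwrite('pics/f.png',np.hstack([a,b]))
```

```text
t 9.32 pos [508.6   3.6  43.9] shift in tool [  1.3   1.1 -11.6] len 12.0 rotvec [ 0.03 -0.01  0.14] shift after turn [  1.3   1.1 -11.6] F [ 0.89  0.62 -3.74] op 0.245
```

View pics/f.png

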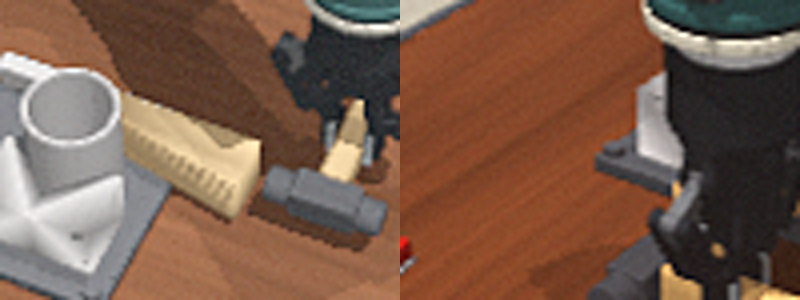

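The scene view shows the hammer face at (268,185) square to the butt centre at (250,180), about 11 mm apart. First tap: a gentle 26 mm advance, then back off.

Emit:
move_arm --pt "0 0 -2 0 0 0" --pt "0 0 -2 0 0 0" --pt "0 0 -2 0 0 0" --pt "0 0 -2 0 0 0" --pt "0 0 -2 0 0 0" --pt "0 0 -2 0 0 0" --pt "0 0 -2 0 0 0" --pt "0 0 -2 0 0 0" --pt "0 0 -2 0 0 0" --pt "0 0 -2 0 0 0" --pt "0 0 -2 0 0 0" --pt "0 0 -2 0 0 0" --pt "0 0 -2 0 0 0"

```text
time: 10.5
ee_pos: [507.5, -21.0, 43.4]
ee_rot: [-0.97, 1.569, 0.576]
wrist_force: [-1.8, 5.4, -3.5]
opening: 0.243
```

Run:
```python
from h import *
e,r,s=pose();print(e,s['wrist_force'],s['moment'])
```

```text
[507.46024748 -21.01177671  43.40497073] [-1.77501471  5.41298406 -3.54972998] [1.08813033 0.46083148 0.19708192]
```

Emit:
move_arm --pt "0 0 4 0 0 0" --pt "0 0 4 0 0 0" --pt "0 0 0 0 0 0" --pt "0 0 0 0 0 0" --pt "0 0 0 0 0 0"

```text
time: 10.92
ee_pos: [507.9, -13.6, 43.4]
ee_rot: [-1.667, 1.569, -0.121]
wrist_force: [-0.8, -0.4, -3.9]
opening: 0.243
```

Emit:
move_arm --pt "0 0 -2 0 0 0" --pt "0 0 -2 0 0 0" --pt "0 0 -2 0 0 0" --pt "0 0 -2 0 0 0" --pt "0 0 -2 0 0 0" --pt "0 0 -2 0 0 0" --pt "0 0 -1.5 0 0 0" --pt "0 0 -1.5 0 0 0"

```text
time: 11.58
ee_pos: [507.3, -28.1, 43.4]
ee_rot: [-0.945, 1.569, 0.601]
wrist_force: [-1.5, 5.5, -3.4]
opening: 0.244
```

Emit:
move_arm --pt "0 0 -1 0 0 0" --pt "0 0 -1 0 0 0" --pt "0 0 -1 0 0 0"

```text
time: 11.83
ee_pos: [507.1, -31.0, 43.4]
ee_rot: [-0.907, 1.569, 0.639]
wrist_force: [-1.8, 6.5, -3.1]
opening: 0.247
```

Emit:
move_arm --pt "0 0 -1 0 0 0" --pt "0 0 -1 0 0 0" --pt "0 0 -1 0 0 0"

```text
time: 12.08
ee_pos: [507.0, -34.0, 43.4]
ee_rot: [-0.868, 1.569, 0.678]
wrist_force: [-2.5, 6.1, -3.4]
opening: 0.244
```

Emit:
move_arm --pt "0 0 -1 0 0 0" --pt "0 0 -1 0 0 0" --pt "0 0 -1 0 0 0"

```text
time: 12.33
ee_pos: [506.9, -36.9, 43.4]
ee_rot: [-0.835, 1.569, 0.711]
wrist_force: [-3.2, 6.5, -3.1]
opening: 0.241
```

Emit:
move_arm --pt "0 0 -1 0 0 0" --pt "0 0 -1 0 0 0" --pt "0 0 -1 0 0 0"

```text
time: 12.58
ee_pos: [506.8, -39.9, 43.4]
ee_rot: [-0.845, 1.569, 0.702]
wrist_force: [-2.6, 5.4, -2.2]
opening: 0.245
```

Emit:
move_arm --pt "0 0 -1 0 0 0" --pt "0 0 -1 0 0 0" --pt "0 0 -1 0 0 0"

```text
time: 12.83
ee_pos: [506.4, -41.7, 43.4]
ee_rot: [-0.377, 1.568, 1.17]
wrist_force: [-5.2, 16.6, -2.1]
opening: 0.243
```

Force rose to about 17 N, so the wedge has seated. I'll lift off and read the free force.

Emit:
move_arm --pt "0 0 4 0 0 0" --pt "0 0 4 0 0 0" --pt "0 0 0 0 0 0" --pt "0 0 0 0 0 0" --pt "0 0 0 0 0 0" --pt "0 0 0 0 0 0" --pt "0 0 0 0 0 0"

```text
time: 13.42
ee_pos: [507.3, -35.8, 43.3]
ee_rot: [-1.618, 1.569, -0.073]
wrist_force: [0.1, 0.2, -4.0]
opening: 0.245
```

Emit:
move_arm --pt "0 0 -2 0 0 0" --pt "0 0 -2 0 0 0" --pt "0 0 -1.5 0 0 0" --pt "0 0 -1 0 0 0" --pt "0 0 -0.5 0 0 0"

```text
time: 13.83
ee_pos: [506.9, -41.4, 43.5]
ee_rot: [-0.702, 1.568, 0.845]
wrist_force: [-2.1, 10.5, -4.0]
opening: 0.249
```

Emit:
move_arm --pt "0 0 -0.4 0 0 0" --pt "0 0 0 0 0 0"

```text
time: 14.0
ee_pos: [506.9, -41.4, 43.5]
ee_rot: [-0.634, 1.568, 0.913]
wrist_force: [-1.8, 9.9, -3.8]
opening: 0.244
```

Emit:
move_arm --pt "0 0 -0.6 0 0 0" --pt "0 0 0 0 0 0"

```text
time: 14.17
ee_pos: [506.8, -41.7, 43.5]
ee_rot: [-0.551, 1.567, 0.996]
wrist_force: [-1.9, 12.3, -3.2]
opening: 0.242
```

Emit:
move_arm --pt "0 0 -0.6 0 0 0" --pt "0 0 0 0 0 0" --pt "0 0 0 0 0 0"

```text
time: 14.42
ee_pos: [506.7, -41.9, 43.5]
ee_rot: [-0.501, 1.567, 1.047]
wrist_force: [-3.1, 14.6, -4.5]
opening: 0.243
```

Emit:
move_arm --pt "0 0 4 0 0 0" --pt "0 0 4 0 0 0" --pt "0 0 0 0 0 0" --pt "0 0 0 0 0 0" --pt "0 0 0 0 0 0" --pt "0 0 0 0 0 0" --pt "0 0 0 0 0 0"

```text
time: 15.0
ee_pos: [507.3, -36.5, 43.4]
ee_rot: [-1.648, 1.569, -0.103]
wrist_force: [0.0, 1.3, -3.2]
opening: 0.243
```

Emit:
move_arm --pt "0 0 -2 0 0 0" --pt "0 0 -2 0 0 0" --pt "0 0 -1.5 0 0 0" --pt "0 0 -1 0 0 0" --pt "0 0 -0.5 0 0 0" --pt "0 0 -0.5 0 0 0" --pt "0 0 -0.5 0 0 0" --pt "0 0 0 0 0 0"

```text
time: 15.67
ee_pos: [506.7, -41.9, 43.5]
ee_rot: [-0.485, 1.567, 1.063]
wrist_force: [-1.1, 14.8, -4.0]
opening: 0.246
```

The same commanded depth gave the same position (-41.9) and force (14.8 against 14.6 N), so the wedge no longer advances. One more firm press within the limit, then lift off.

Emit:
move_arm --pt "0 0 -0.4 0 0 0" --pt "0 0 0 0 0 0"

```text
time: 15.83
ee_pos: [506.6, -42.0, 43.5]
ee_rot: [-0.431, 1.567, 1.118]
wrist_force: [-2.8, 16.5, -3.6]
opening: 0.248
```

Emit:
move_arm --pt "0 0 4 0 0 0" --pt "0 0 8 0 0 0" --pt "0 0 12 0 0 0" --pt "0 0 15 0 0 0" --pt "0 0 15 0 0 0" --pt "0 0 8 0 0 0" --pt "-10 0 0 0 0 0" --pt "-25 0 0 0 0 0" --pt "-30 0 0 0 0 0" --pt "-30 0 0 0 0 0" --pt "-18 0 0 0 0 0" --pt "0 0 0 0 0 0" --pt "0 0 0 0 0 0"

```text
time: 16.92
ee_pos: [508.7, 16.7, 157.0]
ee_rot: [-1.964, 1.568, -0.419]
wrist_force: [-0.4, 0.0, -4.3]
opening: 0.243
```

Run:
```python
from fit import *
g=np.load('fit.npz')['g']
T=W(g,[55,0,0])[0];T[2]=150;goto(T,g[2])
a=crop(bot.read_camera('scene')[:,:,::-1],165,165,100,75,4);b=crop(bot.read_camera('side')[:,:,::-1],200,100,133,100,3)
cv2.imwrite('pics/g.png',np.hstack([a,b[:300]]))
```

```text
t 16.92 pos [508.7  16.7 157. ] shift in tool [  6.7 -25.  286.4] len 288.0 rotvec [13.06 -0.05  0.18] shift after turn [  7.   40.3 284.7] F [-0.36  0.04 -4.35] op 0.243
```

View pics/g.png

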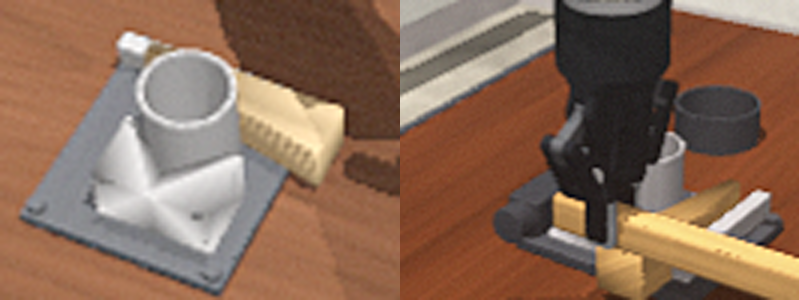

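The wedge has advanced (butt now at about (330,145) in the left panel) and the tube stands upright in the V-block. I'll take the hammer back to its mat.

Emit:
move_arm --pt "0.2 -1 11.4 0 0 0" --pt "0.6 -2 23 0 0 0" --pt "0.6 -2.5 30 0 0 0" --pt "0.6 -2.5 30 0 0 0" --pt "0.6 -2.5 30 0 0 0" --pt "0.6 -2.5 30 0 0 0" --pt "0.6 -2.5 30 0 0 0" --pt "0.6 -2.5 30 0 0 0" --pt "0.6 -2.5 30 0 0 0" --pt "0.6 -2.5 24 0 0 0" --pt "0.6 -2 18 0 0 0" --pt "0 0 0 3.3 0 0" --pt "0 0 0 3.3 0 0" --pt "0 0 0 3.3 0 0" --pt "0 0 0 3.2 0 0" --pt "0 0 0 0 0 0" --pt "0 0 0 0 0 0"

```text
time: 18.43
ee_pos: [540.4, 302.9, 149.1]
ee_rot: [-2.467, 1.57, -1.148]
wrist_force: [-0.3, -0.6, -3.4]
opening: 0.244
```

Run:
```python
from fit import *
g=np.load('fit.npz')['g']
T=W(g,[55,0,0])[0];T[2]=27;goto(T,g[2])
```

```text
t 18.43 pos [540.4 302.9 149.1] shift in tool [122.1  -0.9  -0.2] len 122.0 rotvec [ 0.13 -0.04  0.04] shift after turn [122.1  -1.   -0.3] F [-0.25 -0.55 -3.37] op 0.244
```

Emit:
move_arm --pt "15 -0.9 0 0 0 0" --pt "30 0 0 0 0 0" --pt "30 0 0 0 0 0" --pt "20 0 0 0 0 0" --pt "12 0 0 0 0 0" --pt "6 0 0 0 0 0" --pt "3 0 0 0 0 0" --pt "2 0 0 0 0 0" --pt "2 0 0 0 0 0" --pt "2 0 0 0 0 0" --pt "0 0 0 0 0 0" --pt "0 0 0 0 0 0"

```text
time: 19.43
ee_pos: [542.1, 302.9, 28.6]
ee_rot: [-1.247, 1.569, 0.069]
wrist_force: [0.8, 0.5, -3.5]
opening: 0.243
```

Emit:
move_arm --pt "0.8 0 0 0 0 0" --pt "0.8 0 0 0 0 0" --pt "0.6 0 0 0 0 0" --pt "0 0 0 0 0 0" --pt "0 0 0 0 0 0"

```text
time: 19.85
ee_pos: [542.0, 302.9, 26.6]
ee_rot: [-1.382, 1.569, -0.066]
wrist_force: [-2.3, -1.4, 5.8]
opening: 0.243
```

The hammer is on the mat, with force gone from -3.5 to +5.8 N. Release and rise.

Emit:
move_arm --pt "0 0 0 0 0 0" --pt "0 0 0 0 0 0" --pt "0 0 0 0 0 0" --pt "0 0 0 0 0 0" --pt "0 0 0 0 0 0" --pt "0 0 0 0 0 0" --pt "0 0 0 0 0 0" --pt "0 0 0 0 0 0" --pt "0 0 0 0 0 0" --pt "0 0 0 0 0 0" --gripper 1

```text
time: 20.68
ee_pos: [541.8, 302.9, 26.0]
ee_rot: [-1.304, 1.569, 0.013]
wrist_force: [0.1, 0.3, 0.4]
opening: 1.002
```

Emit:
move_arm --pt "-5 0 0 0 0 0" --pt "-15 0 0 0 0 0" --pt "-30 0 0 0 0 0" --pt "-35 0 0 0 0 0" --pt "-35 0 0 0 0 0" --pt "-35 0 0 0 0 0" --pt "-35 0 0 0 0 0" --pt "-20 0 0 0 0 0" --pt "-10 0 0 0 0 0" --pt "0 0 0 0 0 0" --pt "0 0 0 0 0 0" --pt "0 0 0 0 0 0"

```text
time: 21.68
ee_pos: [541.1, 302.4, 244.9]
ee_rot: [-2.469, 1.57, -1.152]
wrist_force: [0.0, -0.0, -0.9]
opening: 1.001
```

Run:
```python
from h import *
print(pose()[0],pose()[2]['wrist_force'])
a=cv2.resize(bot.read_camera('scene')[:,:,::-1],(400,300));b=crop(bot.read_camera('side')[:,:,::-1],235,135,100,75,4)
c=cv2.resize(bot.read_camera('wrist')[:,:,::-1],(400,300));d=crop(bot.read_camera('scene')[:,:,::-1],165,165,100,75,4)
cv2.imwrite('pics/z.png',np.vstack([np.hstack([a,c]),np.hstack([d,b])]))
```

```text
[541.11228828 302.40072788 244.92465925] [ 0.00875581 -0.03391001 -0.9466045 ]
```

View pics/z.png

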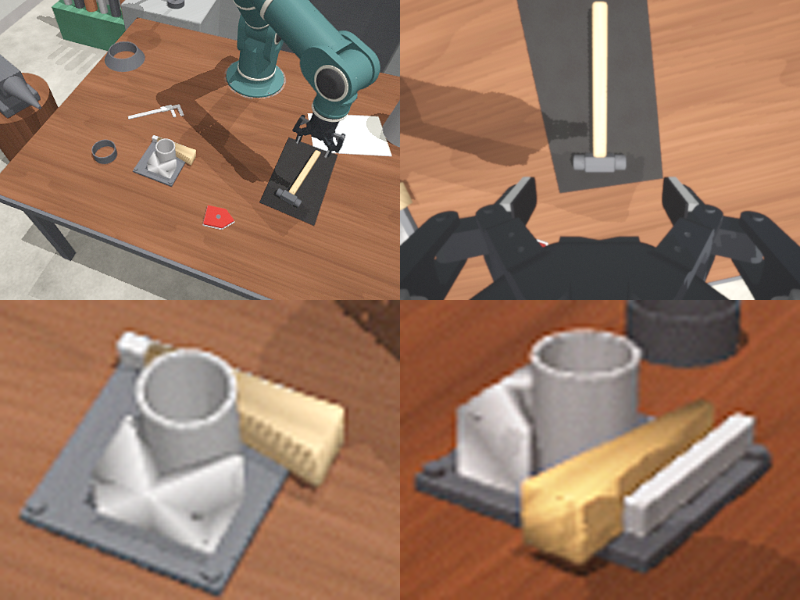

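The hammer lies flat where it started on the mat, the tube is upright between wedge and V-block, and the bystanders look unmoved. Handing in.

```bash
python3 -c "
from bench import bot
print(bot.close_job())"
```

```text
the job is handed in; nothing more can be done
None
```

I drove the wedge home with four light taps, lifting the hammer off in between, laid the hammer back flat on its mat and handed the job in at about 22 s. No verdict was reported.

- **Wedge:** it advanced about 33 mm and seated. The last two taps went to the same commanded depth and gave the same position (y = -41.9 mm) and force (14.6 and 14.8 N), so it had stopped advancing. A final push to 16.5 N moved the tool about 0.1 mm.
- **Tap force:** the highest wrist reading was about 17 N. I only read it at the end of each move, so short peaks in between are not covered.
- **Final pictures:** the tube stands upright against the V-block. The hammer is flat on the mat where it first lay, with the gripper open and about 220 mm above it. The magnet, caliper and offcut look unmoved by eye; I did not measure them.
- **Not checked:** the squeeze between wedge and tube cannot be measured directly. That it exceeds 7 N is inferred from the wedge holding at 14.8 N.
- **Small disagreement:** the second tap read about 17 N where the third read 12 N at the same commanded depth. I put this down to motion or the hammer settling in the grip. The last two taps agreed.

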